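# Sweep the bungs into the slot of the stopper tray

## Task

Push the three black rubber bungs with the fingertips, one at a time, through the narrow gate of the tray and into its slot, bringing the next one to the gate only when the one before is fully through, until all three stand upright and still in the slot, fully past the gate. Push gently, and do not pinch, lift or tip a bung. Leave the crucible, the brass weight, the dropper bottle and the beaker where they stand.

Things in the scene. Friction and masses are not known exactly. Their poses are not given: they have to be found in the camera images.
- tray: fixed flat grey tray with white walls, 258 x 320 mm; floor 4 mm thick, all walls rise 7 mm above the floor: fingertips 12 mm over the floor clear them and still reach the bungs. Origin on the underside at the middle of the gate; z up, +y from the open apron through the gate into the slot. Apron, where the bungs start: y -200 to -70 mm, x -125 to 125 mm. Two pockets beside the slot hold bystanders
- gate (a point): middle of the gate, on the tray floor, axes as the tray's. Gate: two upright steel pins, 8 mm thick, at x = +-22 mm, 36 mm clear between them. Funnel walls lead to it from x = +-76 mm at y = -70 mm. A bung is fully past the gate when its centre is 15 mm or more beyond this point along +y
- slot_end (a point): middle of the closed end of the slot, on the tray floor, 112 mm beyond the gate. The slot is 38 mm wide and runs from the gate to here; three bungs in a row (92 mm) fit with 20 mm to spare. A bung pushed in may push those before it along
- bung_0: one of three identical black rubber bungs (stoppers), standing upright on the tray floor at the start, 31 mm in diameter at its widest and 26 mm high, 30 g; behaves as an upright cylinder of radius 15.3 mm; origin at the centre of its underside, z up along its axis; its yaw means nothing
- bung_1: one of three identical black rubber bungs (stoppers), standing upright on the tray floor at the start, 31 mm in diameter at its widest and 26 mm high, 30 g; behaves as an upright cylinder of radius 15.3 mm; origin at the centre of its underside, z up along its axis; its yaw means nothing
- bung_2: one of three identical black rubber bungs (stoppers), standing upright on the tray floor at the start, 31 mm in diameter at its widest and 26 mm high, 30 g; behaves as an upright cylinder of radius 15.3 mm; origin at the centre of its underside, z up along its axis; its yaw means nothing
- crucible: white porcelain crucible, 44 mm wide, 31 mm high, loose, standing in one pocket of the tray beside the slot; leave it. Origin at the centre of its underside
- weight: brass weight with a knob, 27 mm wide, 34 mm high, loose, standing in the other pocket beside the slot; leave it. Origin at the centre of its underside
- dropper: dropper bottle with a red rubber teat, 33 mm wide, 88 mm high, loose on the desk to the right of the tray; leave it. Origin at the centre of its underside
- beaker: white plastic beaker with a spout, 83 mm wide, 99 mm high, loose on the desk to the right of the tray; leave it. Origin at the centre of its underside
Mind the look-alikes: they are no part of the job. Leave any orange, pink or red look-alike of the bung_1 alone.

How it is judged:
By the outcome, as a careful person would: the job done as asked, in the order asked, and still so for the second after the job is handed in, with the robot touching nothing.
It also fails if it takes over 72 s, if anything falls off the work surface, if the arm or the gripper's body presses on something with over 40 N, if the wrist force passes 120 N, or if a joint passes its speed limit or range.

## Robot

A 7-joint arm with a two-finger parallel gripper is mounted at the origin on a cart in front of the work surface, level with it; the furniture and walls round the work are solid. World frame = base frame: x ahead of the robot, y to its left, z up, the work surface at z = 0. Lengths are in m, angles in rad, forces in N, time in s.
With the tool pointing down it reaches from about 0.425 to 0.875 m from the base axis. Payload 4.7 kg.
Tool frame: the origin (TCP) lies at the very end of the fingers, on their centre line; the grasp point (between the pads) lies 19 mm behind it; z points along the fingers, y is the line along which they close (so a half turn about z gives the same grasp; the last joint's range is limited). The gripper opens to 85 mm and grips with 20 to 120 N. Pads are 22 mm wide; open, the fingers measure 114 mm over their backs; the gripper's body (76 mm by 85 mm) begins 54 mm behind the grasp point. The pads swing forward as they close: fully open they stand 13 mm farther back than shut.
Start: joints at [-1.126, 0.321, -0.07, 1.45, 0.023, 1.371, -0.057], TCP at [0.271, 0.591, 0.231] pointing down, gripper open.
Joint ranges: [-2.86, 2.86], [-0.3, 2.09], [-1.38, 1.24], [0.06, 2.45], [-1.56, 4.7], [0.09, 2.05], [-2.69, 2.69]. Speed limits (rad/s): [2.57, 2.57, 3.14, 3.14, 3.14, 3.14, 3.14].

## Interface

Orientations are given as a rotation vector (axis times angle).
In Python, from bench import robot, viewer, job gives the robot as it stands.
- The arm moves only by the tool jog_arm, never from a script. Its argument "steps" is a list that holds one entry, the list of rows, each a list of 4 numbers: the shift along the tool's x, y, z in units of 30 mm (1.0 is 30 mm), then the turn about the tool's z in units of 2 rad (1.0 is 2 rad). A call has 1 to 10 rows; each row shifts and turns the commanded pose from where the row before left it, along the tool's axes as they then stand; what a row does not reach is not made up. A row lasts 1/12 s, in which the tool goes at most 41.7 mm and 7.16 degrees, less where a joint would pass 70% of its speed; a pose out of reach is approached as far as the arm can. A call with a number of a shift or a turn outside -1 to 1 is refused whole. A call with a gripper value outside its range is refused whole. "grip" is the opening, from 0 (shut) to 1 (fully open), set as the call begins (left out, the last holds). The fingers move at their own pace and stop on an object; the grip force is fixed at half the most. Time passes only in rows, so rows that do not move let the fingers close. It gives the time, the measured TCP pose, the force, the opening and the grip force at its end, in the units of the state.
- robot.get_obs(): the state, without advancing time (a new reading comes with each control period).
- viewer.read_camera(name): name is "scene" or "top"; returns the picture (384x512x3 uint8, red, green, blue); there is no depth.
- viewer.camera_params(name): a dict with "K" (3x3 intrinsics, pixels), "dist_coeffs" ([k1, k2, p1, p2, k3] as OpenCV has them; the pictures are not rectified), "pose" (4x4, takes a point from camera to world coordinates). Camera axes: x right, y down, z forward; pixel columns grow to the right and rows downward; lengths in m; the calibration is good to about 2 mm. A picture is of the moment at which its call begins. camera_params takes no time and is no camera call.
- job.close_job(): hands the job in; it is judged then, once.
The state is a dict: "clock": time; "q": joint angles; "qvel": joint speeds; "joint_efforts": joint torques, N m; "eef_pos": TCP position; "orientation": TCP orientation; "force": force on the tool from outside, world axes, zero at the start; "wrist_torque": the same for the moment, N m; "width": finger opening in m; "grip_force": force on a finger pad.
Only numpy, scipy, OpenCV 4.12 (cv2) and the standard library are available. Lean on these libraries where they do the work, as an engineer would, in place of code of your own. Each camera call takes 0.05 s, during which the arm holds its last target. There are 200 camera calls.

## Working session

There is one attempt and no reset: what is moved stays moved. The work goes in short steps, Python scripts to look and compute and a tool call to move; the robot and the scene stay as the last step left them, time stands still between calls to the robot, and variables do not carry over. Pictures are saved under pics/ and viewed, at most 10 in all, crops included, and the job is handed in when it is done.

Besides the shell and the picture viewer there is one more tool, called as a command line: name --argument value ..., lists and objects as JSON in quotes. jog_arm: Moves the arm, as the interface text tells. Shifts and turns lie within -1 to 1; 1 stands for 30 mm of shift or 2 rad of turn. Its arguments: {"type":"object","properties":{"steps":{"type":"array"},"grip":{"type":"number"}},"required":["steps"]}

```bash
mkdir -p pics
cat > h.py <<'E'
import numpy as np, cv2
from bench import robot, viewer, job
def snap(n,f=None):
    im=np.asarray(viewer.read_camera(n)); 
    if f: cv2.imwrite('pics/'+f,im[:,:,::-1])
    return im
def w(n,uv,z):
    p=viewer.camera_params(n);K=np.array(p['K']);T=np.array(p['pose'])
    u=cv2.undistortPoints(np.array(uv,float).reshape(-1,1,2),K,np.array(p['dist_coeffs'])).reshape(-1,2)
    d=np.c_[u,np.ones(len(u))]@T[:3,:3].T
    return T[:3,3]+d*((z-T[2,3])/d[:,2])[:,None]
E
python3 - <<'E'
from h import *
a=snap('top','t0.png');snap('scene','s0.png')
o=robot.get_obs();print(o['eef_pos'],o['orientation'],o['clock'],o['width'],o['force'])
print(np.round(viewer.camera_params('top')['pose'],3))
E
```

```text
[0.27127061 0.59012846 0.23029462] [-6.71379270e-01 -3.06868274e+00  2.82834223e-03] 0.1 0.08500087723328947 [-0.44816941  0.58056597 -0.39505664]
[[-0.024 -0.992  0.125  0.426]
 [-1.     0.024  0.004 -0.074]
 [-0.007 -0.125 -0.992  0.991]
 [ 0.     0.     0.     1.   ]]
```

View pics/t0.png

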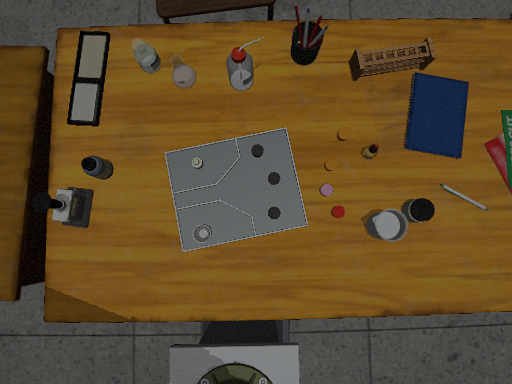

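View pics/s0.png

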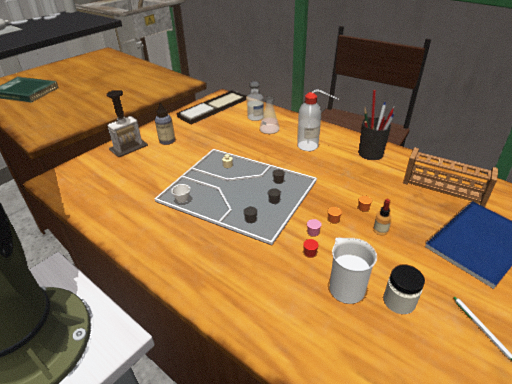

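The top view shows the three black bungs in the tray at (257,151), (274,178) and (274,213). The look-alikes are outside the tray: orange (342,135) and (331,165), pink (326,190), red (338,212). The black-lidded jar at (420,210) is also not a target. I choose the three black ones in the tray and check them in a crop.

Run:
```python
from h import *
a=cv2.imread('pics/t0.png')
c=a[120:260,155:355]; cv2.imwrite('pics/c0.png',cv2.resize(c,None,fx=4,fy=4,interpolation=cv2.INTER_CUBIC))
g=cv2.cvtColor(a,cv2.COLOR_BGR2GRAY)
m=np.zeros_like(g);m[125:255,160:310]=1
n,l,s,ce=cv2.connectedComponentsWithStats(((g<45)&(m>0)).astype(np.uint8))
for i in range(1,n):
    if s[i,4]>30: print(s[i],ce[i],w('top',ce[i],0.017))
# white lines corners
print(g[125:135,280:292])
```

```text
[252 145  11  12 112] [256.91964286 150.50892857] [[ 0.63042558 -0.07123305  0.017     ]]
[268 172  12  13 117] [273.47863248 178.15384615] [[ 0.55870641 -0.11113534  0.017     ]]
[268 207  12  12 116] [273.62068966 212.56896552] [[ 0.47246003 -0.10902323  0.017     ]]
[[100  95  96  98  99  97  99  96 100 100  98  97]
 [ 99  99  99 100  96  99 100  97  99  98  98  99]
 [ 96  95  93  74 113 123 106  93  97  98  93  94]
 [124 135 134 136 137 122 133  95  96  96  95  98]
 [119 100  72  55  65  85 137  94  96  97  96  98]
 [ 73  83  93  90  91  52 140  70  94  94  93  98]
 [ 89  95  93  96  90  52 139 100  85  90  93  90]
 [ 95  96  94  94  94  60 124 114  84  89  88  86]
 [ 93  93  95  91  94  94  84 138  89  85  85  86]
 [ 95  95  96  98  98  96  62 137  62  89  88  88]]
```

View pics/c0.png

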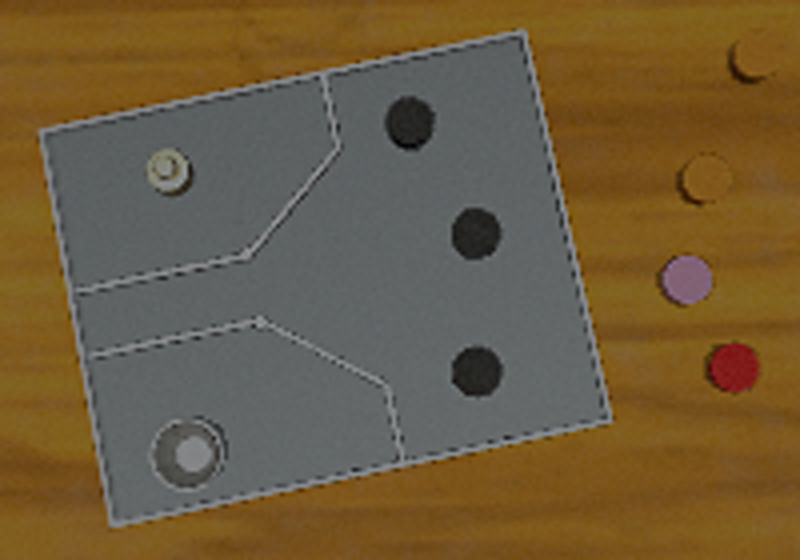

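The crop confirms three black bungs in the apron, and the coloured look-alikes are outside the tray. The gate pins are at crop (247,256) and (261,322). Next I fit the tray pose and check the pin height in the scene view.

```bash
cat >> h.py <<'E'
import json,os
if os.path.exists('tray.json'):
    _t=json.load(open('tray.json')); TH=_t['th']; G=np.array(_t['g'])
    R2=np.array([[np.cos(TH),-np.sin(TH)],[np.sin(TH),np.cos(TH)]])
    def tray(p): return (np.asarray(p)[...,:2]-G)@R2*1000   # world -> tray mm
    def bungs(n='t'):
        a=snap('top'); g=cv2.cvtColor(a,cv2.COLOR_RGB2GRAY); m=np.zeros_like(g);m[125:255,160:310]=1
        k,l,s,ce=cv2.connectedComponentsWithStats(((g<45)&(m>0)).astype(np.uint8))
        for i in range(1,k):
            if s[i,4]>25: print('blob',s[i].tolist(),np.round(tray(w('top',ce[i],.018)),1))
        return a
    def tcp():
        o=robot.get_obs(); r=cv2.Rodrigues(np.array(o['orientation']))[0]
        tx=R2.T@r[:2,0]; print('tcp',np.round(tray(o['eef_pos']),1),'z',round(o['eef_pos'][2],4),'toolx in tray deg',round(np.degrees(np.arctan2(tx[1],tx[0])),1),'F',np.round(o['force'],1),'w',round(o['width'],3),'t',o['clock'])
E
python3 - <<'E'
from h import *
from scipy.optimize import least_squares
c=np.array([[43,131],[523,33],[608,421],[114,523],[247,256],[261,322]],float)
px=np.array([155,120])+(c+.5)/4-.5
W=w('top',px,0.011)[:,:2]
T=np.array([[127,114],[127,-202],[-127,-202],[-127,114],[22,0],[-22,0]])/1000
R=lambda t:np.array([[np.cos(t),-np.sin(t)],[np.sin(t),np.cos(t)]])
f=lambda p:((T@R(p[0]).T+p[1:])-W).ravel()
r=least_squares(f,[0,.55,0]);print(r.x,np.round(r.fun.reshape(-1,2)*1000,1))
json.dump(dict(th=r.x[0],g=r.x[1:].tolist()),open('tray.json','w'))
p=np.array([[.6304,-.0712],[.5587,-.1111],[.4725,-.1090]])
print(np.round((p-r.x[1:])@R(r.x[0])*1000,1))
s=cv2.imread('pics/s0.png')[140:250,145:330];cv2.imwrite('pics/c1.png',cv2.resize(s,None,fx=4,fy=4,interpolation=cv2.INTER_CUBIC))
print(viewer.camera_params('scene')['pose'])
E
python3 -c "
from h import *
tcp()"
```

```text
[0.17989358 0.52854523 0.02930413] [[ 0.1  0.9]
 [ 0.5 -1. ]
 [-0.4 -1.6]
 [-1.1  1. ]
 [ 1.1  0.1]
 [-0.3  0.6]]
[[  82.2 -117.1]
 [   4.5 -143.5]
 [ -79.9 -126. ]]
[[ 0.62263172 -0.4837262   0.61509243  0.00275772]
 [-0.7823103  -0.36681232  0.50342757 -0.52334805]
 [-0.01789763 -0.79464312 -0.60681298  0.57501558]
 [ 0.          0.          0.          1.        ]]
tcp [-152.8  597.8] z 0.2303 toolx in tray deg 145.0 F [-0.4  0.6 -0.4] w 0.085 t 0.1
```

View pics/c1.png

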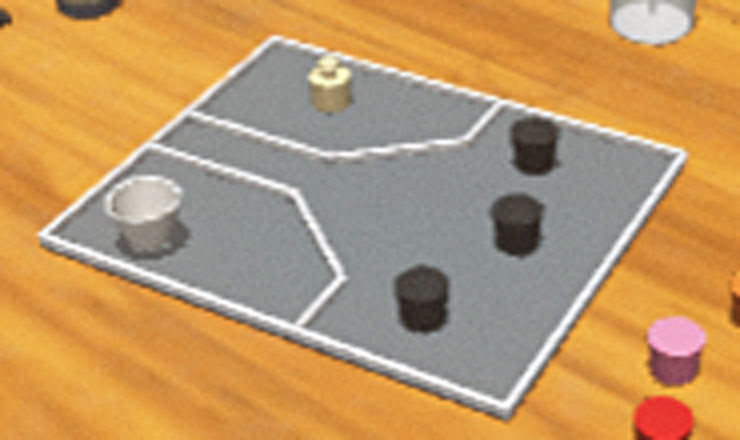

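The pins are no taller than the walls, so a slightly open finger fork can pass over them at z≈16 mm. The plan is to turn the tool x axis to tray +y, then push the middle bung first.

jog_arm --steps '[[[0,0,0,0.06],[0,0,0,0.06],[0,0,0,0.06],[0,0,0,0.06],[0,0,0,0.06],[0,0,0,0.06],[0,0,0,0.06],[0,0,0,0.06]]]' --grip 0.19

```text
clock: 0.77
eef_pos: [0.2713, 0.5903, 0.2307]
orientation: [2.02, 2.406, -0.002]
force: [-0.1, -0.3, -0.8]
width: 0.016
grip_force: 0.0
```

jog_arm --steps '[[[-1,0.5,0,0],[-1,0.5,0,0],[-1,0.5,0,0],[-1,0.5,0,0],[-1,0.5,0,0],[-1,0.5,0,0],[-1,0.5,0,0],[-1,0.5,0,0],[-1,0.5,0,0],[-1,0.5,0,0]]]'

```text
clock: 1.6
eef_pos: [0.4733, 0.3207, 0.231]
orientation: [-2.013, -2.412, 0.001]
force: [0.3, -0.1, 0.3]
width: 0.0163
grip_force: 0.0
```

```bash
python3 -c "
from h import *
tcp()"
```

```text
tcp [ -2.2 296.6] z 0.231 toolx in tray deg 90.0 F [ 0.3 -0.1  0.3] w 0.016 t 1.6
```

jog_arm --steps '[[[-1,0.02,0,0],[-1,0.02,0,0],[-1,0.02,0,0],[-1,0.02,0,0],[-1,0.02,0,0],[-1,0.02,0,0],[-1,0.02,0,0],[-1,0.02,0,0],[-1,0.02,0,0],[-1,0.02,0,0]]]'

```text
clock: 2.43
eef_pos: [0.5321, 0.0268, 0.231]
orientation: [-2.012, -2.412, 0.0]
force: [0.2, 0.1, 0.0]
width: 0.0164
grip_force: 0.0
```

jog_arm --steps '[[[-1,0,0,0],[-1,0,0,0],[-1,0,0,0],[-1,0,0,0],[-1,0,0,0],[-1,0,0,0],[0,0,1,0],[0,0,1,0],[0,0,1,0],[0,0,1,0]]]'

```text
clock: 3.27
eef_pos: [0.5642, -0.1489, 0.1098]
orientation: [-2.013, -2.411, -0.0]
force: [0.2, -0.1, -0.1]
width: 0.0156
grip_force: 0.0
```

```bash
python3 -c "
from h import *
tcp()"
```

```text
tcp [   3.2 -181.8] z 0.1098 toolx in tray deg 90.0 F [ 0.2 -0.1 -0.1] w 0.016 t 3.2667
```

jog_arm --steps '[[[-0.1,0.04,1,0],[0,0,1,0],[0,0,0.8,0],[0,0,0.3,0],[0,0,0,0]]]'

```text
clock: 3.68
eef_pos: [0.564, -0.151, 0.0157]
orientation: [-2.01, -2.409, 0.005]
force: [-0.5, 0.1, -0.2]
width: 0.0161
grip_force: 0.0
```

```bash
python3 -c "
from h import *
tcp()
s=snap('scene');t=bungs()
z=lambda a:cv2.resize(a[:,:,::-1],None,fx=4,fy=4,interpolation=cv2.INTER_CUBIC)
cv2.imwrite('pics/c2.png',np.vstack([cv2.resize(z(s[130:260,160:330]),(680,520))]))"
```

```text
tcp [   2.6 -183.8] z 0.0157 toolx in tray deg 90.0 F [-0.5  0.1 -0.2] w 0.016 t 3.6833
blob [274, 125, 10, 24, 36] [[ 107.1 -177. ]]
blob [252, 145, 11, 12, 99] [[  82.  -117.4]]
blob [223, 152, 58, 103, 645] [[-53.9 -71.6]]
blob [292, 205, 18, 50, 220] [[-141.9 -182.7]]
```

View pics/c2.png

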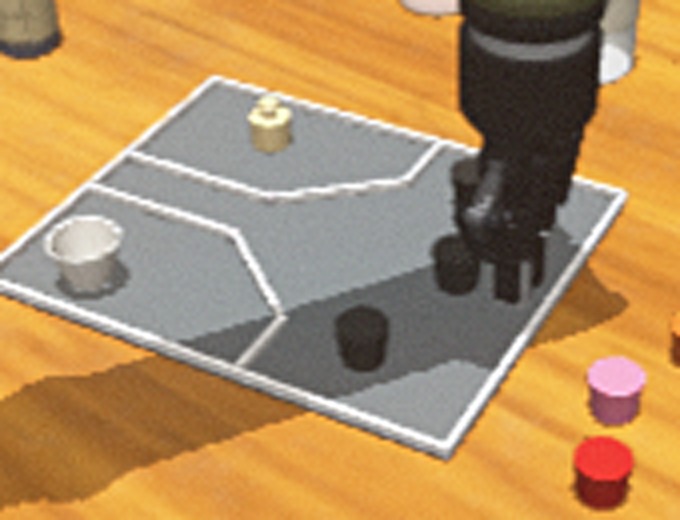

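The fork stands behind the middle bung (crop 457,262), with fingers at (515,280). I start pushing it.

jog_arm --steps '[[[0.12,0,0,0],[0.12,0,0,0],[0.12,0,0,0],[0.12,0,0,0],[0.12,0,0,0],[0.12,0,0,0],[0.12,0,0,0],[0.12,0,0,0],[0.12,0,0,0],[0.12,0,0,0]]]'

```text
clock: 4.62
eef_pos: [0.5598, -0.1158, 0.0183]
orientation: [2.013, 2.412, 0.0]
force: [-0.1, -0.2, 0.7]
width: 0.0163
grip_force: 0.2
```

jog_arm --steps '[[[0.12,-0.01,0,0],[0.12,-0.01,0,0],[0.12,-0.01,0,0],[0.12,-0.01,0,0],[0.12,-0.01,0,0],[0.12,-0.01,0,0],[0.12,-0.01,0,0],[0.12,-0.01,0,0],[0.12,-0.01,0,0],[0.12,-0.01,0,0]]]'

```text
clock: 5.45
eef_pos: [0.5504, -0.0809, 0.0183]
orientation: [2.013, 2.412, 0.0]
force: [0.4, -0.2, -0.3]
width: 0.0167
grip_force: 0.2
```

```bash
python3 -c "
from h import *
tcp()
s=snap('scene');t=snap('top')
z=lambda a:cv2.resize(a[:,:,::-1],(400,400),interpolation=cv2.INTER_CUBIC)
cv2.imwrite('pics/c3.png',np.hstack([z(s[130:260,150:280]),z(t[125:255,160:290])]))"
```

```text
tcp [   1.8 -112.3] z 0.0183 toolx in tray deg 90.0 F [ 0.4 -0.2 -0.3] w 0.017 t 5.45
```

View pics/c3.png

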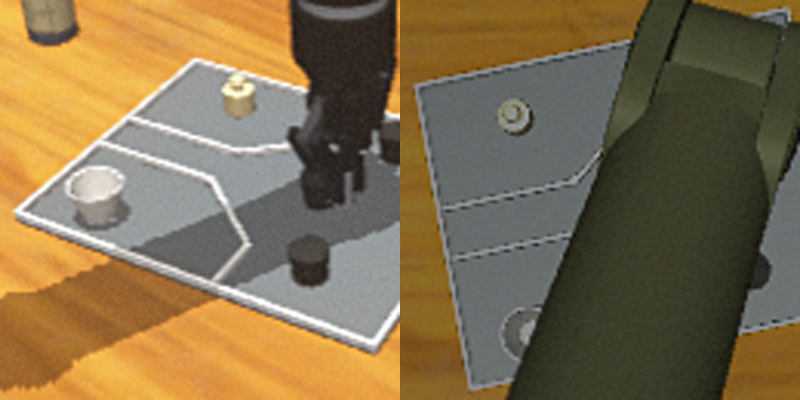

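The bung is nested in the fork and still upright (crop 318,190). I lower the tool 2 mm and continue toward the gate.

jog_arm --steps '[[[0.12,-0.01,0.03,0],[0.12,-0.01,0.03,0],[0.12,-0.01,0,0],[0.12,-0.01,0,0],[0.12,-0.01,0,0],[0.12,0,0,0],[0.12,0,0,0],[0.12,0,0,0],[0.12,0,0,0],[0.12,0,0,0]]]'

```text
clock: 6.38
eef_pos: [0.5425, -0.0458, 0.0165]
orientation: [2.013, 2.412, 0.0]
force: [0.0, -0.6, -1.0]
width: 0.0157
grip_force: 0.1
```

jog_arm --steps '[[[0.12,0,0,0],[0.12,0,0,0],[0.12,0,0,0],[0.12,0,0,0],[0.12,0,0,0],[0.12,0,0,0],[0.12,0,0,0],[0.12,0,0,0],[0.12,0,0,0],[0.12,0,0,0]]]'

```text
clock: 7.22
eef_pos: [0.536, -0.0104, 0.0165]
orientation: [2.013, 2.412, 0.0]
force: [-0.2, -1.2, -0.6]
width: 0.0163
grip_force: 0.1
```

```bash
python3 -c "
from h import *
tcp()
s=snap('scene')
z=lambda a:cv2.resize(a[:,:,::-1],(520,520),interpolation=cv2.INTER_CUBIC)
cv2.imwrite('pics/c4.png',z(s[130:260,150:280]))"
```

```text
tcp [  0.3 -40.4] z 0.0165 toolx in tray deg 90.0 F [-0.2 -1.2 -0.6] w 0.016 t 7.2167
```

View pics/c4.png

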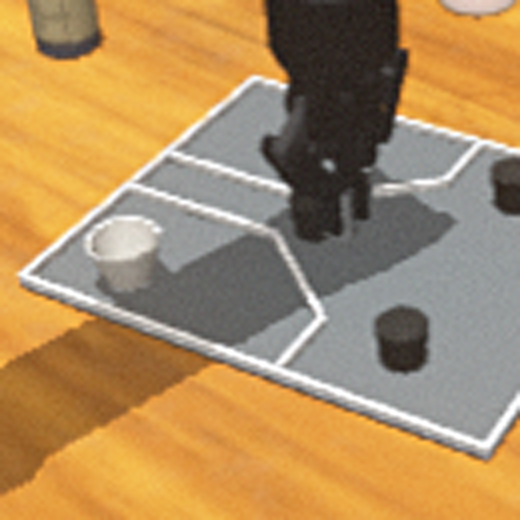

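The bung is upright and centred at the gate mouth (crop 312,215). I push it through, then back off to look.

jog_arm --steps '[[[0.1,0,0,0],[0.1,0,0,0],[0.1,0,0,0],[0.1,0,0,0],[0.1,0,0,0],[0.1,0,0,0],[0.1,0,0,0],[0.1,0,0,0],[0.1,0,0,0],[0.1,0,0,0]]]'

```text
clock: 8.1
eef_pos: [0.5307, 0.0191, 0.0165]
orientation: [2.013, 2.412, 0.0]
force: [0.3, -0.0, 0.3]
width: 0.0163
grip_force: 0.1
```

jog_arm --steps '[[[0.1,0,0,0],[0.1,0,0,0],[0.1,0,0,0],[0.1,0,0,0],[0.1,0,0,0],[0,0,0,0],[-0.2,0,0,0],[-0.6,0,0,0],[-1,0,0,0],[-1,0,0,0]]]'

```text
clock: 8.93
eef_pos: [0.5434, -0.0496, 0.0166]
orientation: [2.01, 2.414, 0.001]
force: [0.3, -1.0, 0.0]
width: 0.0164
grip_force: 0.0
```

```bash
cat >> h.py <<'E'
def wp(n,xy,z):  # tray mm -> pixel
    p=viewer.camera_params(n);T=np.linalg.inv(np.array(p['pose']))
    P=np.r_[R2@(np.array(xy)/1000)+G,z]
    return cv2.projectPoints(P.reshape(1,3),cv2.Rodrigues(T[:3,:3])[0],T[:3,3],np.array(p['K']),np.array(p['dist_coeffs']))[0].ravel()
def slot():  # dark blobs in the slot, scene camera
    s=snap('scene');g=cv2.cvtColor(s,cv2.COLOR_RGB2GRAY)
    c=np.array([wp('scene',q,.017) for q in([-20,-5],[20,-5],[20,115],[-20,115])])
    m=np.zeros_like(g);cv2.fillConvexPoly(m,cv2.convexHull(c.astype(np.int32)),1);m=cv2.dilate(m,np.ones((9,3)))
    k,l,st,ce=cv2.connectedComponentsWithStats(((g<38)&(m>0)).astype(np.uint8))
    for i in range(1,k):
        if st[i,4]>25: print('slot blob',st[i].tolist(),np.round(tray(w('scene',ce[i],.017)),1))
    return s
E
python3 -c "
from h import *
tcp()
s=slot();t=bungs()
z=lambda a:cv2.resize(a[:,:,::-1],(400,400),interpolation=cv2.INTER_CUBIC)
cv2.imwrite('pics/c5.png',np.hstack([z(s[130:260,150:280]),z(t[125:255,160:290])]))"
```

```text
tcp [  0.5 -80.3] z 0.0166 toolx in tray deg 90.1 F [ 0.3 -1.   0. ] w 0.016 t 8.9333
blob [228, 127, 11, 28, 63] [[124.1 -63.6]]
blob [260, 136, 9, 22, 36] [[  95.6 -141.8]]
blob [268, 146, 13, 45, 97] [[  28.3 -152. ]]
blob [185, 175, 33, 80, 377] [[-42.8  49.4]]
blob [243, 182, 24, 73, 538] [[-92.6 -78. ]]
blob [268, 207, 12, 12, 99] [[ -79.8 -125.6]]
```

View pics/c5.png

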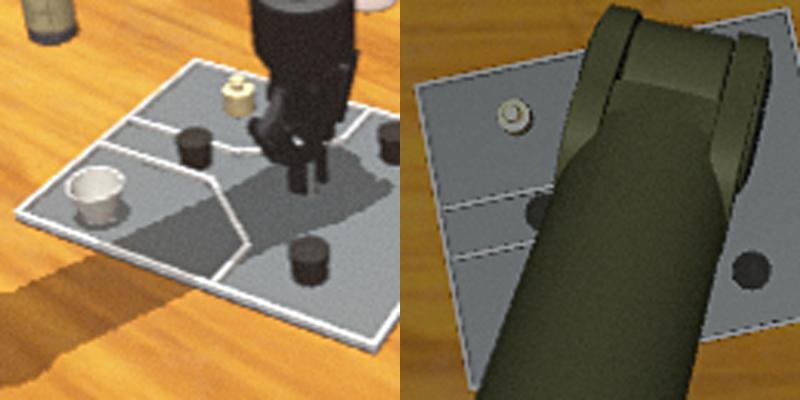

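The first bung is in the slot, upright, well past the gate (scene crop 195,147). Next I take the bung at tray (-80,-126).

jog_arm --steps '[[[0,0,-0.8,0],[0,0,-0.8,0],[-0.62,-0.9,0,0],[-0.62,-0.9,0,0],[-0.62,-0.9,0,0],[-0.62,-0.9,0,0],[0,0,0,0.06],[0,0,0,0.06],[0,0,0,0.06],[0,0,0,0.06]]]'

```text
clock: 9.87
eef_pos: [0.45, -0.142, 0.0647]
orientation: [-2.535, -1.856, -0.001]
force: [0.5, -0.3, 0.2]
width: 0.0166
grip_force: 0.0
```

jog_arm --steps '[[[0,0,0,0.06],[0,0,0,0.06],[0,0,0,0],[0,0,0,0]]]'

```text
clock: 10.2
eef_pos: [0.4501, -0.1417, 0.0645]
orientation: [-2.731, -1.553, -0.0]
force: [0.3, -0.1, -0.4]
width: 0.0162
grip_force: 0.0
```

```bash
python3 -c "
from h import *
print(tray(w('scene',[[213.4,177.8]],.017)))
tcp();slot()"
```

```text
[[ 5.54113425 30.69319106]]
tcp [-107.8 -154.2] z 0.0645 toolx in tray deg 48.9 F [ 0.3 -0.1 -0.4] w 0.016 t 10.2
```

jog_arm --steps '[[[0,0.08,0.6,0],[0,0,0.6,0],[0,0,0.4,0],[0.12,0,0,0],[0.12,0,0,0],[0.12,0,0,0],[0.12,0,0,0],[0.12,0,0,0],[0.12,0,0,0],[0.12,0,0,0]]]'

```text
clock: 11.08
eef_pos: [0.4658, -0.1208, 0.017]
orientation: [2.733, 1.549, 0.002]
force: [-0.4, -0.0, 0.7]
width: 0.0159
grip_force: 0.2
```

jog_arm --steps '[[[0.12,0,0,0],[0.12,0,0,0],[0.12,0,0,0],[0.12,0,0,0],[0.12,0,0,0],[0.12,0,0,0],[0.12,0,0,0],[0.12,0,0,0],[0.12,0,0,0],[0.12,0,0,0]]]'

```text
clock: 11.92
eef_pos: [0.4839, -0.09, 0.0165]
orientation: [-2.733, -1.548, -0.0]
force: [-0.5, -0.2, 0.5]
width: 0.0162
grip_force: 0.2
```

jog_arm --steps '[[[0.12,0,0,0],[0.12,0,0,0],[0.12,0,0,0],[0.12,0,0,0],[0.12,0,0,0],[0.12,0,0,0],[0.12,0,0,0],[0.12,0,0,0],[0.12,0,0,0],[0.12,0,0,0]]]'

```text
clock: 12.75
eef_pos: [0.5024, -0.0591, 0.0165]
orientation: [-2.733, -1.549, -0.0]
force: [-1.2, 0.6, 1.4]
width: 0.0164
grip_force: 0.2
```

```bash
python3 -c "
from h import *
tcp()
s=snap('scene');t=snap('top')
z=lambda a:cv2.resize(a[:,:,::-1],(400,400),interpolation=cv2.INTER_CUBIC)
cv2.imwrite('pics/c6.png',np.hstack([z(s[130:260,170:300]),z(t[125:255,160:290])]))"
```

```text
tcp [-41.6 -82.3] z 0.0165 toolx in tray deg 48.8 F [-1.2  0.6  1.4] w 0.016 t 12.75
```

View pics/c6.png

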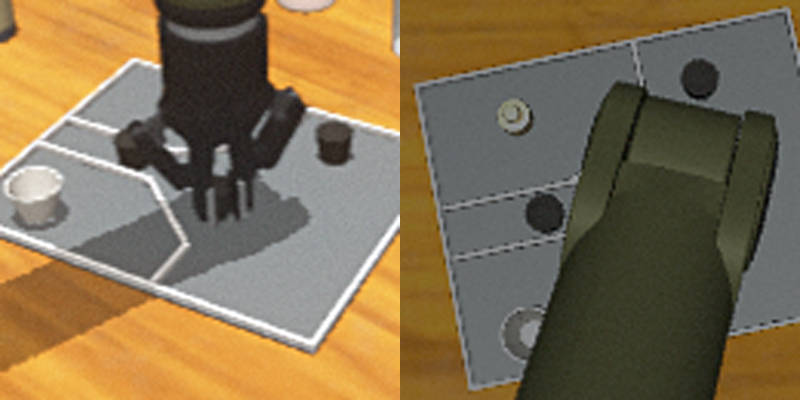

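Bung 2 is nested between the fingers and upright (left crop 222,195), and the slot bung is visible at (544,213). I carry on to x≈0, then back off and realign.

jog_arm --steps '[[[0.13,0,0,0],[0.13,0,0,0],[0.13,0,0,0],[0.13,0,0,0],[0.13,0,0,0],[0.13,0,0,0],[0.13,0,0,0],[0.13,0,0,0],[0.13,0,0,0],[0.13,0,0,0]]]'

```text
clock: 13.68
eef_pos: [0.5225, -0.0257, 0.0165]
orientation: [-2.733, -1.549, -0.0]
force: [-0.6, -0.2, 0.1]
width: 0.016
grip_force: 0.1
```

jog_arm --steps '[[[0,0,0,0],[-0.3,0,0,0],[-0.6,0,0,0],[-0.6,0,0,0],[0,0,0,-0.06],[0,0,0,-0.06],[0,0,0,-0.06],[0,0,0,-0.06],[0,0,0,-0.06],[0,0,0,-0.06]]]'

```text
clock: 14.52
eef_pos: [0.4985, -0.0657, 0.0166]
orientation: [-2.007, -2.417, 0.0]
force: [1.0, 0.0, 0.8]
width: 0.0162
grip_force: 0.0
```

```bash
python3 -c "
from h import *
tcp();s=slot()
s=snap('scene');g=cv2.cvtColor(s,cv2.COLOR_RGB2GRAY);print(wp('scene',[0,-35],.017),wp('scene',[0,-35],.03))
z=lambda a:cv2.resize(a[:,:,::-1],(520,520),interpolation=cv2.INTER_CUBIC)
cv2.imwrite('pics/c7.png',z(s[130:260,170:300]))"
```

```text
tcp [-46.6 -88.1] z 0.0166 toolx in tray deg 90.3 F [1.  0.  0.8] w 0.016 t 14.5167
[234.11586437 185.93553507] [233.80072436 181.73451318]
```

View pics/c7.png

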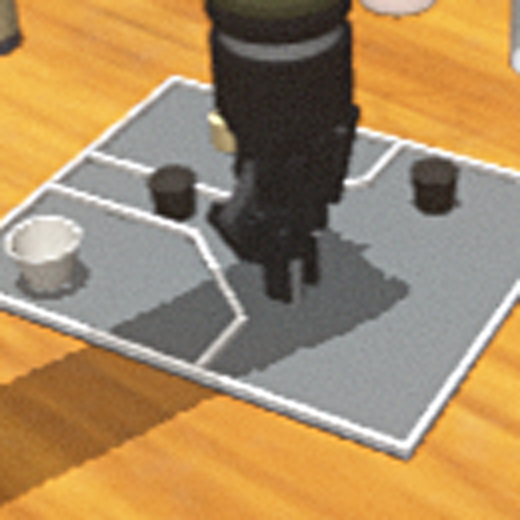

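Ten pictures have been viewed, so from here I check with numbers only. Bung 2 is hidden behind the hand and should be near (0,-35). I align at x=0 and push it through.

jog_arm --steps '[[[0,0.75,0,0],[0,0.77,0,0],[0,0,0,0],[0.16,0,0,0],[0.16,0,0,0],[0.16,0,0,0],[0.16,0,0,0],[0.16,0,0,0],[0.1,0,0,0],[0.1,0,0,0]]]'

```text
clock: 15.45
eef_pos: [0.5384, -0.0264, 0.0166]
orientation: [-2.012, -2.412, -0.001]
force: [1.0, -0.8, 0.7]
width: 0.0161
grip_force: 0.1
```

```bash
python3 -c "
from h import *
tcp()"
```

```text
tcp [ -0.3 -56.5] z 0.0166 toolx in tray deg 90.0 F [ 1.  -0.8  0.7] w 0.016 t 15.45
```

jog_arm --steps '[[[0.1,0,0,0],[0.1,0,0,0],[0.1,0,0,0],[0.1,0,0,0],[0.1,0,0,0],[0.1,0,0,0],[0.1,0,0,0],[0.1,0,0,0],[0.1,0,0,0],[0.1,0,0,0]]]'

```text
clock: 16.28
eef_pos: [0.5332, 0.0029, 0.0165]
orientation: [2.013, 2.412, 0.0]
force: [0.1, 0.6, 0.6]
width: 0.0163
grip_force: 0.2
```

jog_arm --steps '[[[0.1,0,0,0],[0.1,0,0,0],[0.1,0,0,0],[0.1,0,0,0],[0.1,0,0,0],[0.1,0,0,0],[0.1,0,0,0],[0.1,0,0,0],[0.1,0,0,0],[0.1,0,0,0]]]'

```text
clock: 17.12
eef_pos: [0.5278, 0.0324, 0.0166]
orientation: [2.013, 2.412, 0.0]
force: [-0.3, -0.7, 0.4]
width: 0.0161
grip_force: 0.2
```

jog_arm --steps '[[[0,0,0,0],[-0.2,0,0,0],[-0.6,0,0,0],[-1,0,0,0],[-1,0,0,0],[0,0,-0.8,0],[0,0,-0.8,0],[-0.7,1,0,0],[-0.7,1,0,0],[-0.7,1,0,0]]]'

```text
clock: 17.95
eef_pos: [0.6443, -0.097, 0.0657]
orientation: [2.011, 2.412, 0.003]
force: [0.2, -0.5, 0.4]
width: 0.0164
grip_force: 0.0
```

```bash
sed -i 's/g<38/g<62/' h.py; python3 -c "
from h import *
tcp();slot();bungs()"
```

```text
tcp [  91.3 -145. ] z 0.0657 toolx in tray deg 90.0 F [ 0.2 -0.5  0.4] w 0.016 t 17.95
slot blob [199, 174, 20, 11, 125] [[-4.5 37.2]]
blob [173, 125, 56, 130, 330] [[12.3 43.6]]
blob [247, 125, 44, 130, 700] [[ -24.5 -123.9]]
```

```bash
python3 -c "
from h import *
for y in (27,58): print(y,wp('scene',[0,y],.004),wp('scene',[0,y],.03),[wp('scene',[0+15*np.cos(a),y+15*np.sin(a)],.02)[0].round(1) for a in (2.3,5.5)])
s=snap('scene');g=cv2.cvtColor(s,cv2.COLOR_RGB2GRAY);print(g[162:196,192:228:1][::2])"
```

```text
27 [213.86158542 183.39653018] [212.91165135 175.17051123] [np.float64(207.4), np.float64(219.0)]
58 [203.97498519 180.18879204] [202.87655275 172.01684487] [np.float64(197.5), np.float64(209.0)]
[[184 180 179 177 207 246 234 170 128 127 148 158 152 153 150 155 151 155
  160 155 154 155 156 150 154 149 150 156 156 152 137 134 135 148 165 162]
 [175 182 209 244 235 157 124 134 150 154 149 158 150 157 153 155 153 150
  155 156 155 155 155 156 156 155 151 158 156 157 142 136 140 148 154 155]
 [224 240 185 140 123 136 156 161 160 154 156 156 157 157 156 153 157 151
  154 159 152 154 157 152 153 154 153 155 154 153 152 140 142 150 154 160]
 [220 249 251 222 169 156 161 152 158 136 113 110 100 104 127 146 154 157
  157 152 154 156 146 155 151 154 155 155 154 157 153 155 153 155 133 120]
 [111 134 154 175 187 178 130  89  72  68  71  66  70  75  73  72  85 131
  154 162 161 155 156 160 156 158 155 158 150 151 152 149 156 151 151 156]
 [157 155 152 150 157 127  74  75  78  77  83  76  75  77  74  66  64  87
  105  87  77  74  75  78  79 104 136 159 150 156 154 152 160 153 154 152]
 [151 150 
[... 929 characters left out ...]
 153 151 153 151 142 150 166
  175 185 218 255 255 255 221 178 160 155 153 151 158 153 153 152 156 153]
 [153 151 151 152 152 157 153 152 153 156 150 153 150 153 156 155 152 151
  150 153 150 145 146 163 175 222 252 233 175 148 148 157 151 150 148 156]
 [155 151 158 151 147 149 155 149 153 152 154 154 158 156 151 148 153 152
  155 151 152 154 157 155 140 116 123 236 246 189 154 151 155 150 159 154]
 [150 154 156 159 152 153 156 154 158 156 151 152 153 155 153 151 155 154
  154 154 151 154 154 157 151 157 149 145 210 210 161 153 160 154 124 107]
 [158 150 156 154 155 155 152 156 152 148 154 156 153 153 154 150 156 149
  157 149 149 155 154 153 154 152 154 153 148 200 213 156  98  90 100  97]]
```

The two bungs in the slot match y≈27 and y≈58, upright. Now the third, at (82,-117).

jog_arm --steps '[[[-0.02,0.63,0,0],[0,0,0,-0.056],[0,0,0,-0.056],[0,0,0,-0.056],[0,0,0,-0.056],[0,0,0,-0.056],[0,0,0,-0.056],[0,0,0,-0.056],[0,0,0,0]]]'

```text
clock: 18.85
eef_pos: [0.6604, -0.0935, 0.0646]
orientation: [-0.934, -2.999, -0.001]
force: [-0.0, 0.4, 0.3]
width: 0.016
grip_force: 0.0
```

```bash
python3 -c "
from h import *
tcp()
s=snap('scene');g=cv2.cvtColor(s,cv2.COLOR_RGB2GRAY)
print(wp('scene',[82,-117.3],.017))"
```

```text
tcp [ 107.7 -144.4] z 0.0646 toolx in tray deg 135.1 F [-0.   0.4  0.3] w 0.016 t 18.85
[278.33063288 177.43822901]
```

jog_arm --steps '[[[0,0.03,0.6,0],[0,0,0.6,0],[0,0,0.4,0],[0.12,0,0,0],[0.12,0,0,0],[0.12,0,0,0],[0.12,0,0,0],[0.12,0,0,0],[0.12,0,0,0],[0.12,0,0,0]]]'

```text
clock: 19.73
eef_pos: [0.6414, -0.0783, 0.0173]
orientation: [0.938, 2.997, 0.001]
force: [0.2, -0.9, 0.4]
width: 0.0163
grip_force: 0.2
```

jog_arm --steps '[[[0.12,0,0,0],[0.12,0,0,0],[0.12,0,0,0],[0.12,0,0,0],[0.12,0,0,0],[0.12,0,0,0],[0.12,0,0,0],[0.12,0,0,0],[0.12,0,0,0],[0.12,0,0,0]]]'

```text
clock: 20.57
eef_pos: [0.6114, -0.0578, 0.0165]
orientation: [0.938, 2.998, 0.0]
force: [0.8, -0.2, 0.3]
width: 0.0161
grip_force: 0.2
```

jog_arm --steps '[[[0.12,0,0,0],[0.12,0,0,0],[0.12,0,0,0],[0.12,0,0,0],[0.12,0,0,0],[0.12,0,0,0],[0.12,0,0,0],[0.12,0,0,0],[0.12,0,0,0],[0.12,0,0,0]]]'

```text
clock: 21.4
eef_pos: [0.5818, -0.0372, 0.0166]
orientation: [0.939, 2.998, 0.0]
force: [-0.1, -0.4, -0.6]
width: 0.016
grip_force: 0.2
```

```bash
python3 -c "
from h import *
tcp()"
```

```text
tcp [ 40.5 -75. ] z 0.0166 toolx in tray deg 134.9 F [-0.1 -0.4 -0.6] w 0.016 t 21.4
```

jog_arm --steps '[[[0.11,0,0,0],[0.11,0,0,0],[0.11,0,0,0],[0.11,0,0,0],[0.11,0,0,0],[0.11,0,0,0],[0.11,0,0,0],[0.11,0,0,0],[0.11,0,0,0],[0.11,0,0,0]]]'

```text
clock: 22.23
eef_pos: [0.5547, -0.0184, 0.0165]
orientation: [0.939, 2.998, 0.0]
force: [-0.4, 0.2, 0.8]
width: 0.0163
grip_force: 0.2
```

jog_arm --steps '[[[0,0,0,0],[-0.3,0,0,0],[-0.6,0,0,0],[-0.6,0,0,0.056],[0,0,0,0.056],[0,0,0,0.056],[0,0,0,0.056],[0,0,0,0.056],[0,0,0,0.056],[0,0,0,0.056]]]'

```text
clock: 23.07
eef_pos: [0.5927, -0.045, 0.0165]
orientation: [2.019, 2.406, -0.0]
force: [-0.2, -1.2, -0.2]
width: 0.0163
grip_force: 0.0
```

```bash
python3 -c "
from h import *
tcp()
s=snap('scene');g=cv2.cvtColor(s,cv2.COLOR_RGB2GRAY);print(wp('scene',[0,-35],.017),wp('scene',[-11,-46],.02)[0],wp('scene',[11,-24],.02));print(g[168:200:3,222:256])"
```

```text
tcp [ 49.8 -84.6] z 0.0165 toolx in tray deg 89.7 F [-0.2 -1.2 -0.2] w 0.016 t 23.0667
[234.11586437 185.93553507] 235.53915134521196 [232.58637667 181.43738958]
[[154 154 153 147 132 114 140 154 153 155 152 151 151 154 152 155 156 150
  153 158 154 149 153 155 157 100  35  38  37  38  36  34  37  41]
 [153 151 149 150 157 155 157 151 154 152 156 155 152 156 152 153 155 151
  153 154 153 152 154 159 152 154 137  83  48  45  38  43  43  36]
 [151 153 152 156 155 154 154 152 155 152 154 157 156 152 151 153 155 148
  151 153 151 151 150 149 149 148 125  94  91  98  99 100  93  50]
 [250 255 217 178 169 176 171 166 160 158 138 168 213 223 231 241 254 244
  233 223 208 195 176 164 167 180 180 177 167 174 169 168 147  87]
 [160 153 157 134 127 141  96  62  46  51  53  54  53  49  47  48  48  66
   94  99  95  96  96  98  95  96  98  95  95  96 101  95  86  61]
 [157 153 157 154 157 156 101  57  51  55  53  58  57  56  56  50  47  51
   86 101 101  99 100  97  98  97  97 100 100  97  99  96  99 104]
 [155 157 128 105 103  98  80  52  38  38  43  42  43  46  44  39  40  49
   80 102  97  96  95  96  98 108 102  96 100  96  92  98  98  99]
 [ 94  97 100  99  99  99  98  73  44  43  47  43  44  44  42  41  45  66
   95  98  98  95 104  95  97 101 101  95  95  97  93  95  92 100]
 [127  89 101  96 103  98 102  99  95  85  76  71  68  65  76  89  96 102
  103  98  96  98 101 100 102  93 101  97 101  97 100  98  97  99]
 [197 175 114  95 101  93  99 101 100  97 102 103  94  99  99 101 100 103
  101  98 102 100 101  99 101 100  96 100 102  97  95 103  99  94]
 [104 156 208 169 103  97 102 103  98 103  98 101 105 100  99 100  96  97
  100 100  98  99  95 101 100  98 100  96 103 135 149 154 153 152]]
```

The third bung sits exactly where expected, at (0,-35). I align and push it through.

jog_arm --steps '[[[0,-0.83,0,0],[0,-0.83,0,0],[0,0,0,0],[0.16,0,0,0],[0.16,0,0,0],[0.16,0,0,0],[0.16,0,0,0],[0.16,0,0,0],[0.1,0,0,0],[0.1,0,0,0]]]'

```text
clock: 23.95
eef_pos: [0.5378, -0.0231, 0.0165]
orientation: [2.012, 2.413, 0.0]
force: [-0.4, -0.3, 0.3]
width: 0.0163
grip_force: 0.1
```

```bash
python3 -c "
from h import *
tcp()"
```

```text
tcp [ -0.3 -53.3] z 0.0165 toolx in tray deg 90.1 F [-0.4 -0.3  0.3] w 0.016 t 23.95
```

jog_arm --steps '[[[0.1,0,0,0],[0.1,0,0,0],[0.1,0,0,0],[0.1,0,0,0],[0.1,0,0,0],[0.1,0,0,0],[0.1,0,0,0],[0.1,0,0,0],[0.1,0,0,0],[0.1,0,0,0]]]'

```text
clock: 24.78
eef_pos: [0.5322, 0.006, 0.0165]
orientation: [2.013, 2.412, 0.0]
force: [0.1, -1.0, 0.6]
width: 0.0165
grip_force: 0.4
```

jog_arm --steps '[[[0.1,0,0,0],[0.1,0,0,0],[0.1,0,0,0],[0.1,0,0,0],[0.1,0,0,0],[0.1,0,0,0],[0.1,0,0,0],[0.1,0,0,0],[0.1,0,0,0],[0,0,0,0]]]'

```text
clock: 25.62
eef_pos: [0.5273, 0.0333, 0.0165]
orientation: [-2.011, -2.413, -0.0]
force: [0.8, 0.0, -0.1]
width: 0.0163
grip_force: 0.0
```

jog_arm --steps '[[[-0.2,0,0,0],[-0.6,0,0,0],[-1,0,0,0],[0,0,-1,0],[0,0,-1,0],[0,0,-1,0],[-1,0.8,0,0],[-1,0.8,0,0],[-1,0.8,0,0],[0,0,0,0]]]'

```text
clock: 26.45
eef_pos: [0.6275, -0.1038, 0.1064]
orientation: [2.016, 2.401, -0.004]
force: [-0.8, -0.1, 0.4]
width: 0.0162
grip_force: 0.0
```

```bash
python3 -c "
from h import *
tcp()
for y in (26,57,88): print(y,wp('scene',[0,y],.004),wp('scene',[0,y],.03),[wp('scene',[0+15*np.cos(a),y+15*np.sin(a)],.02)[0].round(1) for a in (2.3,5.5)])
s=snap('scene');g=cv2.cvtColor(s,cv2.COLOR_RGB2GRAY);print('\n'.join(' '.join('%3d'%v for v in r) for r in g[158:196:2,182:226]))"
```

```text
tcp [  73.5 -148.7] z 0.1064 toolx in tray deg 89.7 F [-0.8 -0.1  0.4] w 0.016 t 26.45
26 [214.18481659 183.50138784] [213.23982117 175.27363951] [np.float64(207.8), np.float64(219.4)]
57 [204.28990739 180.29098389] [203.19612838 172.11727911] [np.float64(197.8), np.float64(209.3)]
88 [194.64898104 177.16208556] [193.41505252 169.0432459 ] [np.float64(188.1), np.float64(199.6)]
184 187 187 186 185 185 185 185 188 186 190 189 193 194 197 195 190 190 193 216 247 230 151 116 131 148 152 159 153 153 156 155 149 156 156 153 154 154 155 151 190 238 223 174
178 175 178 183 182 184 185 186 185 183 183 183 186 189 188 191 198 225 235 186 139 138 146 152 159 155 153 156 152 150 155 153 155 155 149 155 150 149 154 149 159 229 249 250
187 182 183 180 178 177 184 187 184 188 185 179 179 178 210 246 234 166 128 137 149 157 156 156 152 155 152 152 153 153 157 148 158 149 152 156 153 153 154 155 139 129 135 148
195 196 194 192 192 184 183 181 178 176 182 185 213 251 239 157 124 134 156 155 153 155 153 157 155 155 153 153 155 154 152 155 151 148 154 151 157 154 157 153 145 138 141 150
188 190 193 195
[... 1924 characters left out ...]
 219 214 215 206 196 193 201 183 157 154 155 154 151 154 151 148 149 152 156 160 150 152 157 153 152 148 151 149 147 149 141 145 157 179 219 251 229 171 152 150 151 151 154
220 216 214 218 211 210 223 206 152 151 154 152 156 156 153 154 148 151 153 153 157 150 157 154 153 151 156 154 151 152 156 154 151 151 140 114 124 231 243 188 147 153 151 149
221 220 224 223 227 227 170 132 153 152 153 156 154 151 151 154 158 154 155 154 150 155 153 151 151 150 156 150 147 155 148 156 151 153 157 155 146 152 239 242 184 147 150 152
242 237 208 160 130 116 110 129 154 152 158 149 151 152 154 150 155 154 152 155 149 154 153 154 153 153 152 151 151 152 153 151 153 149 153 152 151 146 153 240 244 182 150 150
```

All three upright tops are visible at y≈88, 57 and 26 mm, and the arm is clear.

```bash
python3 -c "
from bench import job
print(job.close_job())"
```

```text
the job is handed in; nothing more can be done
None
```

I pushed all three black bungs through the gate one at a time; they stand upright in the slot at about 26, 57 and 88 mm past it, the arm touched nothing else on purpose, and I handed the job in at about 26 s without a verdict coming back.

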